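Size a coin tube on the ring rack

ROBOT

A 6-joint arm with a two-finger parallel gripper is mounted at the origin on the work surface. World frame = base frame: x ahead of the robot, y to its left, z up, the work surface at z = 0. Lengths are in m, angles in rad, forces in N, time in s.
With the tool pointing down it reaches from about 0.25 to 0.775 m from the base axis. Payload 8.9 kg.
Tool frame: the origin (TCP) lies midway between the tips of the shut fingers; the grasp point (between the pads) lies 19 mm behind it; y points along the fingers, x is the direction in which the jaws open and shut, and the axes are right-handed (so a half turn about y gives the same grasp; the last joint's range is limited). The gripper opens to 85 mm and grips with 20 to 120 N. Pads are 22 mm wide; open, the fingers measure 114 mm over their backs; the gripper's body (76 mm by 85 mm) begins 54 mm behind the grasp point. The pads swing forward as they close: fully open they stand 13 mm farther back than shut.
Start: joints at [1.085, 0.291, -0.153, 1.127, 0, 1.431], TCP at [0.178, 0.494, 0.231] pointing down, gripper open.
Joint ranges: [-2.52, 2.52], [-0.91, 1.74], [-1.3, 1.37], [-1.96, 2.02], [-1.52, 1.47], [-3.14, 3.14]. Speed limits (rad/s): [2.22, 2.22, 2.79, 3.14, 3.14, 3.14].

INTERFACE

Orientations are given as a unit quaternion [x, y, z, w].
In Python, from rig import robot gives the robot as it stands. The module is installed in compiled form; this text tells all that it offers.
- The arm moves only by the tool carry_out, never from a script. Its argument "targets" is a list of rows, each an object with "travel": the shift along the tool's x, y, z each as a share of 5 cm, from -1 to 1, a list of three; "dr": the turn, a rotation vector about the tool's x, y, z each as a share of 6 degrees, from -1 to 1, a list of three; "grip": the opening, from -1 (shut) to 1 (fully open), so that 0 is half open. A call has 1 to 20 rows; each row shifts and turns the commanded pose from where the row before left it, along the tool's axes as they then stand; what a row does not reach is not made up. A row lasts 1/8 s, in which the tool goes at most 62.5 mm and 10.7 degrees, less where a joint would pass 70% of its speed; a pose out of reach is approached as far as the arm can. A call with a number of a shift or a turn outside -1 to 1 is refused whole. A call with a gripper value outside its range is refused whole. The fingers move at their own pace and stop on an object; "squeeze" is the grip in N (left out, the last holds). Time passes only in rows, so rows that do not move let the fingers close. It gives the time, the measured TCP pose, the force and the opening at its end, in the units of the state.
- robot.read_state(): the state, without advancing time (a new reading comes with each control period).
- robot.camera(name): name is "scene" or "top"; returns the picture (400x640x3 uint8, blue, green, red); there is no depth.
- robot.camera_info(name): a dict with "vfov" (degrees; the focal length in pixels is half the picture's height over the tangent of half this angle, whatever the lens; pixels are square), "cx", "cy" (the principal point, pixels), "D" ([k1, k2, p1, p2, k3] as OpenCV has them; the pictures are not rectified), "R" (3x3) and "t" (3): a world point X has camera coordinates R X + t. Camera axes: x right, y down, z forward; pixel columns grow to the right and rows downward; lengths in m; the calibration is good to about 2 mm. A picture is of the moment at which its call begins. camera_info takes no time and is no camera call.
- robot.hand_in(): hands the job in, once; it reports no verdict.
The state is a dict: "clock": time; "qpos": joint angles; "joint_velocities": joint speeds; "joint_efforts": joint torques, N m; "tcp_pos": TCP position; "tool_rot": TCP orientation; "wrist_force": force on the tool from outside, world axes, zero at the start; "wrist_torque": the same for the moment, N m; "opening": finger opening in m.
Only numpy, scipy, OpenCV 4.12 (cv2) and the standard library are available. Lean on these libraries where they do the work, as an engineer would, in place of code of your own. Each camera call takes 0.05 s, during which the arm holds its last target.

TASK

Find the ring on the wooden rack that fits the closed coin tube standing on the cork mat: start at the largest ring and go down the row one ring at a time, lowering the upright tube until its foot is clearly out below the ring and drawing it up again, until a ring stops it; rest it there for a moment with a light push to be sure. Then go back and leave the tube standing on the rack's base in the smallest ring it passed, and let go. Work gently, never forcing the tube against the sprung ring bar, and leave the spare tubes in the pen tray and everything else on the desk where they are.

Things in the scene. Friction and masses are not known exactly. Their poses are not given: they have to be found in the camera images.
- rack: fixed wooden rack, 66 mm (x) by 216 mm (y), end walls 45 mm high; origin under its centre, z up. Over its base board, on which a tube comes to stand and whose top is 6 mm above the desk, it carries the ring bar
- ring_bar: bar of four metal rings in a row along y, 48 mm apart, largest at +y, sprung in the rack; origin at its underside, 33 mm above the desk; 12 mm tall. Pushed down it gives at about 1.5 N, then 0.8 N per mm, up to 12 mm, and then is rigid. A tube passes the ring 2 mm wider than itself and all wider ones; the next, 3 mm narrower, stops it. 4 to 8 N is a light push, 15 N too much
- ring1 (a point): centre of the mouth (top edge, 45 mm above the desk unless pushed down) of ring 1, the largest of the rack's four metal rings, bore 33 mm, 12 mm tall, open below; z up, axes as the ring bar's
- ring2 (a point): centre of the mouth (top edge, 45 mm above the desk unless pushed down) of ring 2, the second largest of the rack's four metal rings, bore 28 mm, 12 mm tall, open below; z up, axes as the ring bar's
- ring3 (a point): centre of the mouth (top edge, 45 mm above the desk unless pushed down) of ring 3, the third largest of the rack's four metal rings, bore 23 mm, 12 mm tall, open below; z up, axes as the ring bar's
- ring4 (a point): centre of the mouth (top edge, 45 mm above the desk unless pushed down) of ring 4, the smallest of the rack's four metal rings, bore 18 mm, 12 mm tall, open below; z up, axes as the ring bar's; it stops every tube
- mat_top (a point): centre of the top of the fixed square cork mat, 70 by 70 mm, 4 mm thick; the tube to be sized stands within 12 mm of this point
- tube_a: upright capped coin tube, closed cylinder of plain dark grey plastic, 100 mm tall, 60 to 130 g; origin at the centre of its foot (edge chamfered 1 mm), z up. The three tubes are 31, 26 and 21 mm wide, which is which is not told by the name. At the start one of them (any) stands on the cork mat, to be sized; the other two stand in the pen tray, to be left alone
- tube_b: upright capped coin tube, closed cylinder of plain dark grey plastic, 100 mm tall, 60 to 130 g; origin at the centre of its foot (edge chamfered 1 mm), z up. The three tubes are 31, 26 and 21 mm wide, which is which is not told by the name. At the start one of them (any) stands on the cork mat, to be sized; the other two stand in the pen tray, to be left alone
- tube_c: upright capped coin tube, closed cylinder of plain dark grey plastic, 100 mm tall, 60 to 130 g; origin at the centre of its foot (edge chamfered 1 mm), z up. The three tubes are 31, 26 and 21 mm wide, which is which is not told by the name. At the start one of them (any) stands on the cork mat, to be sized; the other two stand in the pen tray, to be left alone
- pen_tray: fixed open wooden tray, 100 mm (x) by 240 mm (y), walls 24 mm high, floor 4 mm thick, holding the two spare tubes and two pens; origin at the centre of its underside
- mug: loose black mug, 84 mm wide, 95 mm tall, handle on its +y side; origin under its centre; leave alone
- infuser: loose stainless steel tea infuser ball, 48 mm wide, 57 mm tall with its neck; origin under its centre; leave alone
- timer: loose blue plastic timer dial, 70 mm wide, 40 mm tall; origin under its centre; leave alone
- pen0: loose dark pen lying in the pen tray, 130 mm long, 9 mm thick; origin under its middle; leave alone
- pen1: loose white pen lying in the pen tray, 130 mm long, 9 mm thick; origin under its middle; leave alone
- cash_lid_handle (a point): top of the knob on the shut lid of the cash box; leave shut
- cash_box: fixed shut plastic cash box, 130 mm (x) by 200 mm (y), lid top 78 mm high with a knob to about 120 mm; origin at the centre of its underside; leave alone

How it is judged:
On the way, in this order (a step that is already met when the one before it is completed fails the run):
1. the tube has been lowered through the largest ring (((horizontal distance between tube_a and ring1 below 0.004 m and z of tube_a in the frame of ring1 below -0.015 m) or (horizontal distance between tube_b and ring1 below 0.004 m and z of tube_b in the frame of ring1 below -0.015 m) or (horizontal distance between tube_c and ring1 below 0.004 m and z of tube_c in the frame of ring1 below -0.015 m))).
2. the tube has been lowered through the second ring, or rested on it with a light push where that ring stops it (((horizontal distance between tube_a and ring2 below 0.004 m and z of tube_a in the frame of ring2 between -0.006 and 0.004 m and contact force between tube_a and ring_bar above 2 N) or (horizontal distance between tube_b and ring2 below 0.004 m and z of tube_b in the frame of ring2 below -0.015 m) or (horizontal distance between tube_c and ring2 below 0.004 m and z of tube_c in the frame of ring2 below -0.015 m))), for 0.1 s.
3. the tube has been lowered through the third ring, or rested on it with a light push where that ring stops it, or (if stopped before) lifted clear of the ring that stopped it ((z of tube_a in the frame of rack above 0.05 m or (horizontal distance between tube_b and ring3 below 0.004 m and z of tube_b in the frame of ring3 between -0.006 and 0.004 m and contact force between tube_b and ring_bar above 2 N) or (horizontal distance between tube_c and ring3 below 0.004 m and z of tube_c in the frame of ring3 below -0.015 m))), for 0.1 s.
4. the tube has been rested on the smallest ring with a light push, or (if stopped before) carried back over the ring before the one that stopped it ((horizontal distance between tube_a and ring1 below 0.01 m or horizontal distance between tube_b and ring2 below 0.01 m or (horizontal distance between tube_c and ring4 below 0.004 m and z of tube_c in the frame of ring4 between -0.006 and 0.004 m and contact force between tube_c and ring_bar above 2 N))), for 0.1 s.
At the end, for the whole second after the job is handed in: the tube from the mat stands released and at rest in the smallest ring that it passes: foot on the rack's base (within 3 mm), within 3 mm of the ring's centre, upright within 4 degrees; the mat is empty and the two spare tubes have moved less than 20 mm (((horizontal distance between tube_a and ring1 below 0.003 m and z of tube_a in the frame of rack below 0.009 m and angle between tube_a's own z axis and vertical below 0.07 rad and linear speed of tube_a below 0.02 m/s and contact force between tube_a and the fingers below 0.05 N and distance of each of tube_b, tube_c from where it was at the start of the episode below 0.02 m) or (horizontal distance between tube_b and ring2 below 0.003 m and z of tube_b in the frame of rack below 0.009 m and angle between tube_b's own z axis and vertical below 0.07 rad and linear speed of tube_b below 0.02 m/s and contact force between tube_b and the fingers below 0.05 N and distance of each of tube_a, tube_c from where it was at the start of the episode below 0.02 m) or (horizontal distance between tube_c and ring3 below 0.003 m and z of tube_c in the frame of rack below 0.009 m and angle between tube_c's own z axis and vertical below 0.07 rad and linear speed of tube_c below 0.02 m/s and contact force between tube_c and the fingers below 0.05 N and distance of each of tube_a, tube_b from where it was at the start of the episode below 0.02 m)) and horizontal distance between each of tube_a, tube_b, tube_c and mat_top above 0.05 m); the robot touches nothing.
It fails at once if the tube is forced against the ring bar with more than 15 N (contact force between any of tube_a, tube_b, tube_c and ring_bar above 15 N).
It fails at once if a tube is tipped over (beyond 30 degrees) (angle between any of tube_a, tube_b, tube_c's own z axis and vertical above 0.52 rad).
It fails at once if the mug, infuser, timer, a pen or the cash box lid is moved by more than 20 mm (distance of any of mug, infuser, timer, pen0, pen1, cash_lid_handle from where it was at the start of the episode above 0.02 m).
It also fails if it takes over 48 s, if anything falls off the work surface, if the arm or the gripper's body presses on something with over 40 N, if the wrist force passes 120 N, or if a joint passes its speed limit or range.

## Working session

There is one attempt and no reset: what is moved stays moved. The work goes in short steps, Python scripts to look and compute and a tool call to move; the robot and the scene stay as the last step left them, time stands still between calls to the robot, and variables do not carry over. Pictures are saved under pics/ and viewed, and the job is handed in when it is done.

Besides the shell and the picture viewer there is one more tool, called after ">>>" as name(argument=value, ...), one argument or row to a line, values as JSON. carry_out: Moves the arm, as the interface text tells. Its arguments: {"type":"object","properties":{"targets":{"type":"array","items":{"type":"object","properties":{"travel":{"type":"array","items":{"type":"number"}},"dr":{"type":"array","items":{"type":"number"}},"grip":{"type":"number"}}}},"squeeze":{"type":"number"}},"required":["targets"]}

```bash
mkdir -p pics; python3 - <<'E'
from rig import robot
import cv2
s=robot.read_state(); print(s)
for n in("scene","top"):
    i=robot.camera_info(n); print(n,i)
    cv2.imwrite(f"pics/{n}0.png",robot.camera(n))
E
```

```text
{'clock': 0.0, 'qpos': array([ 1.08472508e+00,  2.91287841e-01, -1.54119134e-01,  1.12670829e+00,
       -1.14904364e-06,  1.43151007e+00]), 'joint_velocities': array([ 0.00092843,  0.00193777, -0.00164585,  0.00053995, -0.00107587,
       -0.00024299]), 'joint_efforts': array([-4.01335756e-04, -5.37142968e+01,  3.31369185e+01,  1.59948925e-02,
       -1.95296489e-04, -1.20398036e-05]), 'tcp_pos': array([0.17821762, 0.49335831, 0.23073107]), 'tool_rot': array([ 0.57897761,  0.40582501, -0.406655  , -0.57855225]), 'wrist_force': array([ 0.21516643,  1.02183721, -0.10430695]), 'wrist_torque': array([-0.00732827, -0.01235068, -0.01571533]), 'opening': 0.08560411485010014}
scene {'vfov': 57.24822290745077, 'cx': 323.2207776588832, 'cy': 193.17401817046533, 'D': array([-0.03413053,  0.        ,  0.        ,  0.        ,  0.        ]), 'R': array([[-0.51105934,  0.85952647, -0.00571   ],
       [ 0.57636495,  0.33775309, -0.74412788],
       [-0.63766903, -0.38358455, -0.6680128 ]]), 't': array([ 0.27997305, -0.25825049,  1.311438  ])}
top {'vfov': 42.02498920059796, 'cx': 308.62388977748, 'cy': 204.61884655321876, 'D': array([-0.04273478,  0.        ,  0.        ,  0.        ,  0.        ]), 'R': array([[ 0.006436  , -0.9998854 , -0.01370304],
       [-0.98010145, -0.00358878, -0.19846476],
       [ 0.19839284,  0.01470769, -0.98001223]]), 't': array([0.02874349, 0.58687902, 1.33123708])}
```

View pics/scene0.png

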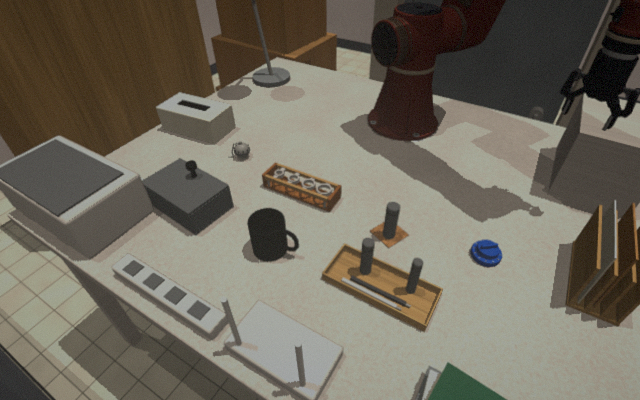

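View pics/top0.png

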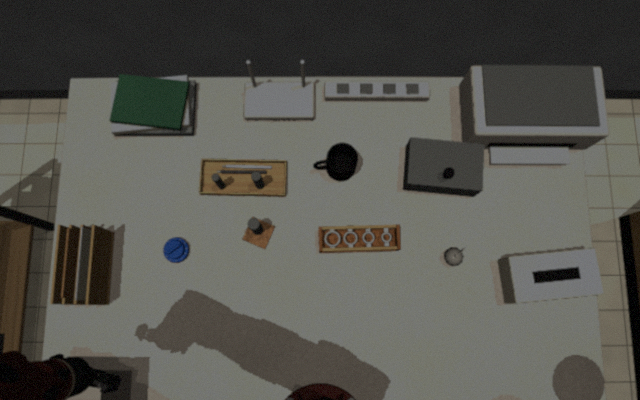

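The scene view shows the rack near (300,187), the mat tube at (391,220) and the tray near (383,285). In the top view the rack is at (360,238), the mat tube at (257,228) and the tray at (244,178). I'll zoom in to measure.

```bash
python3 - <<'E'
import cv2
a=cv2.imread("pics/top0.png");b=cv2.imread("pics/scene0.png")
cv2.imwrite("pics/c1.png",cv2.resize(a[215:265,235:410],None,fx=4.5,fy=4.5,interpolation=cv2.INTER_CUBIC))
cv2.imwrite("pics/c2.png",cv2.resize(b[155:255,255:425],None,fx=4.5,fy=4.5,interpolation=cv2.INTER_CUBIC))
E
```

```text
(no output)
```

View pics/c1.png

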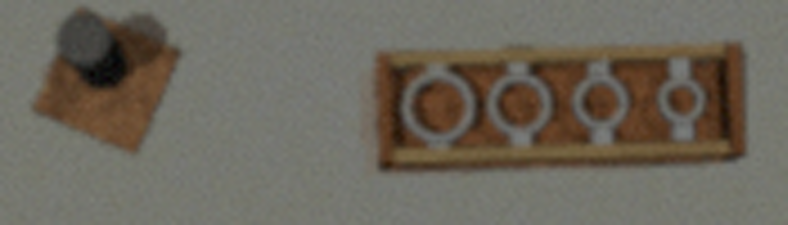

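View pics/c2.png

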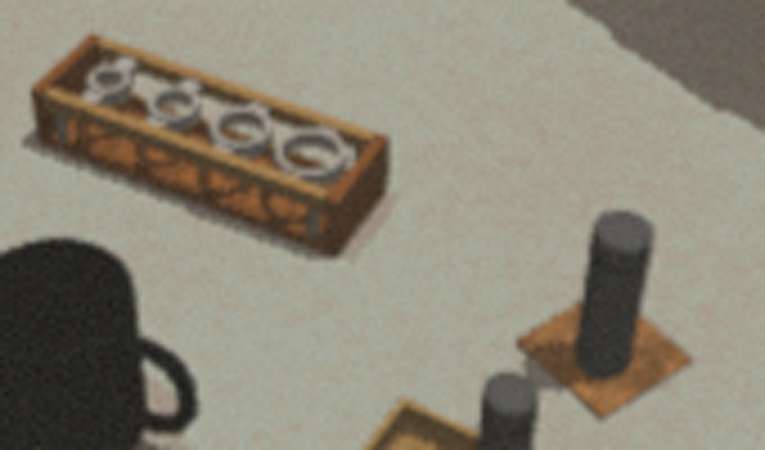

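```bash
cat > h.py <<'E'
import numpy as np, cv2
from rig import robot
def cam(n):
    i=robot.camera_info(n); f=200/np.tan(np.radians(i["vfov"]/2))
    K=np.array([[f,0,i["cx"]],[0,f,i["cy"]],[0,0,1]]);return i,K
def proj(n,X):
    i,K=cam(n)
    p,_=cv2.projectPoints(np.asarray(X,float).reshape(-1,1,3),cv2.Rodrigues(i["R"])[0],i["t"],K,i["D"]);return p[:,0]
def back(n,uv,z):
    i,K=cam(n);R=i["R"]
    q=cv2.undistortPoints(np.asarray(uv,float).reshape(-1,1,2),K,i["D"])[:,0]
    d=np.c_[q,np.ones(len(q))]@R; c=-R.T@i["t"]
    return c+d*((z-c[2])/d[:,2])[:,None]
def samp(img,p): 
    return cv2.remap(img,p[:,0].astype(np.float32).reshape(-1,1),p[:,1].astype(np.float32).reshape(-1,1),cv2.INTER_LINEAR).reshape(len(p),-1)
def frames(n,k): return np.mean([robot.camera(n).astype(np.float32) for _ in range(k)],0)
E
python3 - <<'E'
from h import *
un=lambda l,ox,oy:[((u+.5)/4.5-.5+ox,(v+.5)/4.5-.5+oy) for u,v in l]
print(back("top",un([(438,106),(520,104),(600,102),(681,100)],235,215),.045))
print(back("scene",un([(314,153),(241,129),(173,103),(109,77)],255,155),.045))
print("tube top",back("top",un([(86,37)],235,215),.104),back("scene",un([(623,231)],255,155),.104))
print("bottom",back("top",un([(103,70)],235,215),.004),back("scene",un([(604,362)],255,155),.004))
t=un([(592,231),(653,231)],255,155);B=back("scene",t,.104);print("w",np.linalg.norm(B[0]-B[1]))
t=un([(57,37),(115,37)],235,215);B=back("top",t,.104);print("w",np.linalg.norm(B[0]-B[1]))
E
```

```text
[[ 0.49868116 -0.0307437   0.045     ]
 [ 0.50007772 -0.07923098  0.045     ]
 [ 0.50146012 -0.12653952  0.045     ]
 [ 0.50283607 -0.17445747  0.045     ]]
[[ 0.49965798 -0.02473698  0.045     ]
 [ 0.50297884 -0.07363461  0.045     ]
 [ 0.50328225 -0.12270431  0.045     ]
 [ 0.50233601 -0.17154529  0.045     ]]
tube top [[0.52936459 0.17178194 0.104     ]] [[0.52997074 0.17579195 0.104     ]]
bottom [[0.52551802 0.17297541 0.004     ]] [[0.52881784 0.1772337  0.004     ]]
w 0.03101277924817352
w 0.03319360685869888
```

```bash
cat > fit.py <<'E'
from h import *
from scipy.optimize import minimize
D=np.array([33,28,23,18])/2000
th=np.linspace(0,2*np.pi,72,endpoint=False)
def circ(c,r,z): return np.c_[c[0]+r*np.cos(th),c[1]+r*np.sin(th),np.full(len(th),z)]
def ringfit(n,img,p0):
    b=img[...,0]
    def cost(p):
        s=0
        for k in range(4):
            c=np.array(p[:2])+(1.5-k)*.048*np.array([-np.sin(p[2]),np.cos(p[2])])
            for dr,w in((.0015,-1),(.003,-1),(-.0025,1),(.0075,1)):
                if n=="scene" and dr<0: continue
                s+=w*samp(b,proj(n,circ(c,D[k]+dr,.045))).mean()
            if n=="scene": s+=samp(b,proj(n,circ(c,D[k]*.4,.045))).mean()
        return s
    r=minimize(cost,p0,method="Nelder-Mead",options=dict(initial_simplex=np.array(p0)+np.array([[0,0,0],[.006,0,0],[0,.006,0],[0,0,.05]]),xatol=1e-5,fatol=1e-3))
    return r.x,r.fun
E
python3 - <<'E'
from fit import *
for n,p in(("top",(.501,-.103,-.03)),("scene",(.502,-.098,-.03))):
    im=frames(n,6); np.save(f"{n}_avg.npy",im)
    for dx in(0,.003,-.003): print(n,ringfit(n,im,(p[0]+dx,p[1]+dx,p[2])))
# gripper-visible? 
print(robot.read_state()["clock"])
a=np.load("top_avg.npy");b=np.load("scene_avg.npy")
for nm,i in(("d1",a[215:265,230:405]),("d2",b[155:255,255:425])): cv2.imwrite(f"pics/{nm}.png",cv2.resize(np.clip(i*1.4,0,255).astype("uint8"),None,fx=4.5,fy=4.5,interpolation=cv2.INTER_CUBIC))
E
```

```text
top (array([ 0.50080697, -0.1025447 ,  0.03199181]), np.float64(-344.0016784667969))Traceback (most recent call last):
  File "<stdin>", line 4, in <module>
  File "fit.py", line 17, in ringfit
    r=minimize(cost,p0,method="Nelder-Mead",options=dict(initial_simplex=np.array(p0)+np.array([[0,0,0],[.006,0,0],[0,.006,0],[0,0,.05]]),xatol=1e-5,fatol=1e-3))
    res = _minimize_neldermead(fun, x0, args, callback, bounds=bounds,
                               **options)
    fxcc = func(xcc)
    fx = function(np.copy(x), *(wrapper_args + args))
  File "fit.py", line 14, in cost
    s+=w*samp(b,proj(n,circ(c,D[k]+dr,.045))).mean()
                ~~~~^^^^^^^^^^^^^^^^^^^^^^^^
  File "h.py", line 7, in proj
    i,K=cam(n)
        ~~~^^^
  File "h.py", line 4, in cam
    i=robot.camera_info(n); f=200/np.tan(np.radians(i["vfov"]/2))
ValueError: time passes only in moves, steps and waits
```

```bash
python3 - <<'E'
s=open("h.py").read()
s=s.replace("def cam(n):","import functools\n@functools.cache\ndef cam(n):")
open("h.py","w").write(s)
E
python3 - <<'E'
from fit import *
for n,p in(("top",(.501,-.103,.03)),("scene",(.502,-.098,.03))):
    im=np.load("top_avg.npy") if n=="top" else frames(n,6); np.save(f"{n}_avg.npy",im)
    for dx in(0,.003,-.003): print(n,ringfit(n,im,(p[0]+dx,p[1]+dx,p[2])))
a=np.load("top_avg.npy");b=np.load("scene_avg.npy")
for nm,i in(("d1",a[215:265,230:405]),("d2",b[155:255,255:425])): cv2.imwrite(f"pics/{nm}.png",cv2.resize(np.clip(i*1.4,0,255).astype("uint8"),None,fx=4.5,fy=4.5,interpolation=cv2.INTER_CUBIC))
print(robot.read_state()["clock"])
E
```

```text
top (array([ 0.50078017, -0.10254665,  0.03073634]), np.float64(-344.0824279785156))
top (array([ 0.5007382, -0.1025477,  0.0312677]), np.float64(-344.0601501464844))
top (array([ 0.50081118, -0.10254444,  0.03210851]), np.float64(-344.00726318359375))
scene (array([ 0.50063732, -0.10045957,  0.02322252]), np.float64(-225.36920166015625))
scene (array([ 0.50059734, -0.10046512,  0.0237907 ]), np.float64(-225.517578125))
scene (array([ 0.50058439, -0.10048962,  0.02203062]), np.float64(-225.47406005859375))
0.7
```

View pics/d2.png

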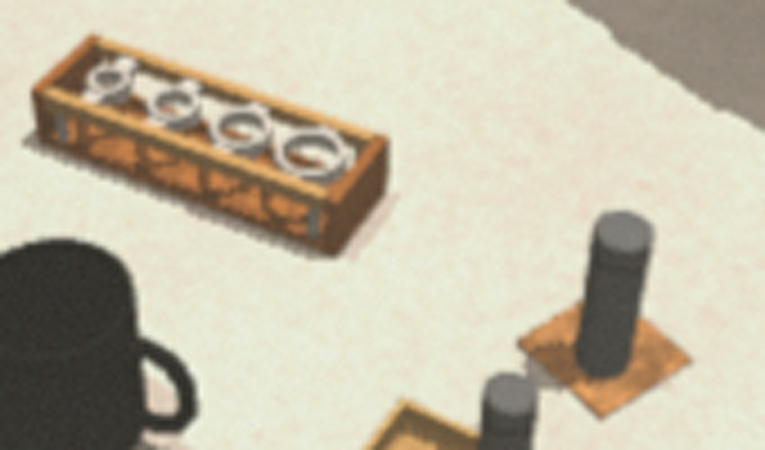

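View pics/d1.png

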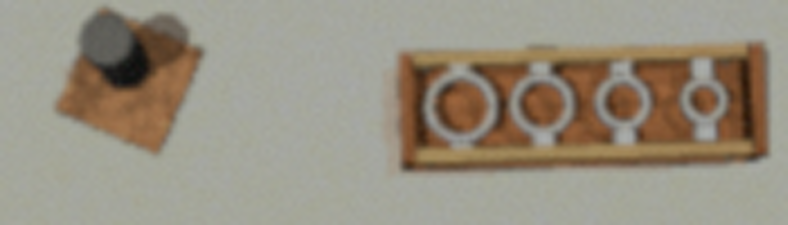

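```bash
cat >> h.py <<'E'
from scipy.spatial.transform import Rotation as Ro
def rel(p,M=None):
    s=robot.read_state();R=Ro.from_quat(s["tool_rot"]).as_matrix()
    print("t",s["clock"],"tcp",s["tcp_pos"].round(4),"open",round(s["opening"],4),"F",s["wrist_force"].round(2))
    print(R.round(4)); 
    print("travel shares total",(R.T@(np.array(p)-s["tcp_pos"])/.05).round(3))
    if M is not None: print("dr shares total",(Ro.from_matrix(R.T@M).as_rotvec(degrees=True)/6).round(3))
E
python3 - <<'E'
from h import *
# jaw x along world +-y, tool y down
for s in(1,-1):
    x=np.array([0,s,0.]);y=np.array([0,0,-1.]);M=np.c_[x,y,np.cross(x,y)]
    rel((.528,.174,.20),M)
for n in("top","scene"): print(n,"spares etc")
print(back("top",[(219,178),(258,177)],.104),back("scene",[(367,241),(416,261)],.104))
E
```

```text
t 0.7 tcp [0.1784 0.4938 0.2313] open 0.0853 F [ 0.89  0.08 -0.55]
[[ 3.399e-01  0.000e+00 -9.405e-01]
 [ 9.405e-01  1.000e-04  3.399e-01]
 [ 1.000e-04 -1.000e+00  0.000e+00]]
travel shares total [-3.638  0.626 -8.749]
dr shares total [ 0.000e+00 -3.312e+00  1.000e-03]
t 0.7 tcp [0.1784 0.4938 0.2313] open 0.0853 F [ 0.89  0.08 -0.55]
[[ 3.399e-01  0.000e+00 -9.405e-01]
 [ 9.405e-01  1.000e-04  3.399e-01]
 [ 1.000e-04 -1.000e+00  0.000e+00]]
travel shares total [-3.638  0.626 -8.749]
dr shares total [-1.0000e-03  2.6688e+01  0.0000e+00]
top spares etc
scene spares etc
[[0.6478898  0.26624293 0.104     ]
 [0.65082343 0.16390594 0.104     ]] [[0.65483942 0.16995219 0.104     ]
 [0.652686   0.27582536 0.104     ]]
```

>>> carry_out(
  targets=[
    {"travel": [0,0,0],"dr": [0,-0.828,0],"grip": 1},
    {"travel": [0,0,0],"dr": [0,-0.828,0],"grip": 1},
    {"travel": [0,0,0],"dr": [0,-0.828,0],"grip": 1},
    {"travel": [0,0,0],"dr": [0,-0.828,0],"grip": 1},
    {"travel": [-0.64,0.06,-0.7],"dr": [0,0,0],"grip": 1},
    {"travel": [-0.64,0.06,-0.7],"dr": [0,0,0],"grip": 1},
    {"travel": [-0.64,0.06,-0.7],"dr": [0,0,0],"grip": 1},
    {"travel": [-0.64,0.06,-0.7],"dr": [0,0,0],"grip": 1},
    {"travel": [-0.64,0.06,-0.7],"dr": [0,0,0],"grip": 1},
    {"travel": [-0.64,0.06,-0.7],"dr": [0,0,0],"grip": 1},
    {"travel": [-0.64,0.06,-0.7],"dr": [0,0,0],"grip": 1},
    {"travel": [-0.64,0.06,-0.7],"dr": [0,0,0],"grip": 1},
    {"travel": [-0.64,0.06,-0.7],"dr": [0,0,0],"grip": 1},
    {"travel": [-0.64,0.06,-0.7],"dr": [0,0,0],"grip": 1},
    {"travel": [0,0,0],"dr": [0,0,0],"grip": 1},
  ],
)

```text
clock: 2.58
tcp_pos: [0.5303, 0.1716, 0.2008]
tool_rot: [0.501, 0.499, -0.499, -0.501]
wrist_force: [-0.1, -0.2, 0.4]
opening: 0.0856
```

```bash
python3 - <<'E'
from h import *
x=np.array([0,1,0.]);y=np.array([0,0,-1.]);M=np.c_[x,y,np.cross(x,y)]
rel((.528,.174,.074),M)
a=robot.camera("top");b=robot.camera("scene")
o=np.hstack([cv2.resize(i,(400,400),interpolation=cv2.INTER_CUBIC) for i in(a[170:270,205:305],b[155:255,335:435])])
cv2.imwrite("pics/e1.png",o)
E
```

```text
t 2.575 tcp [0.5303 0.1716 0.2008] open 0.0856 F [-0.12 -0.24  0.42]
[[ 3.5e-03  2.0e-04 -1.0e+00]
 [ 1.0e+00 -4.0e-04  3.5e-03]
 [-4.0e-04 -1.0e+00 -2.0e-04]]
travel shares total [0.049 2.535 0.048]
dr shares total [ 0.002 -0.033 -0.004]
```

View pics/e1.png

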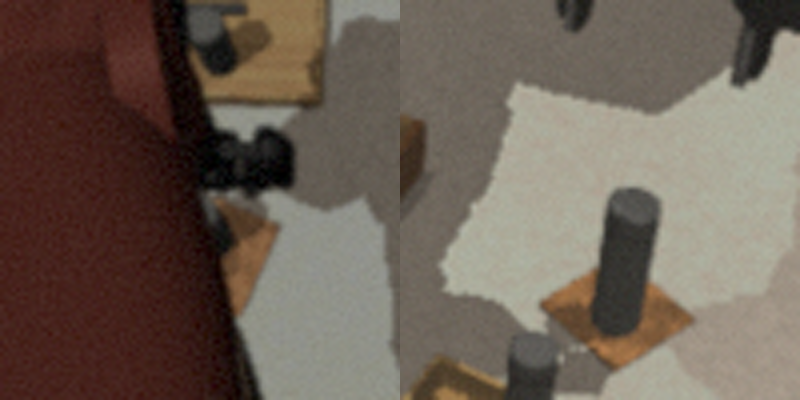

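>>> carry_out(
  targets=[
    {"travel": [0.05,0.5,0.04],"dr": [0,0,0],"grip": 1},
    {"travel": [0,0.5,0],"dr": [0,0,0],"grip": 1},
    {"travel": [0,0.5,0],"dr": [0,0,0],"grip": 1},
    {"travel": [0,0.5,0],"dr": [0,0,0],"grip": 1},
    {"travel": [0,0.5,0],"dr": [0,0,0],"grip": 1},
    {"travel": [0,0,0],"dr": [0,0,0],"grip": 0.2},
    {"travel": [0,0,0],"dr": [0,0,0],"grip": -0.1},
    {"travel": [0,0,0],"dr": [0,0,0],"grip": -0.3},
    {"travel": [0,0,0],"dr": [0,0,0],"grip": -0.6},
    {"travel": [0,0,0],"dr": [0,0,0],"grip": -1},
    {"travel": [0,0,0],"dr": [0,0,0],"grip": -1},
    {"travel": [0,0,0],"dr": [0,0,0],"grip": -1},
  ],
  squeeze=25,
)

```text
clock: 4.18
tcp_pos: [0.5274, 0.1763, 0.0775]
tool_rot: [0.501, 0.501, -0.499, -0.5]
wrist_force: [0.0, -0.8, 7.4]
opening: 0.03
```

```bash
python3 - <<'E'
from h import *
rel((.528,.174,.13))
b=robot.camera("scene")
cv2.imwrite("pics/e2.png",cv2.resize(b[155:255,335:435],(500,500),interpolation=cv2.INTER_CUBIC))
E
```

```text
t 4.175 tcp [0.5274 0.1763 0.0775] open 0.03 F [ 0.01 -0.81  7.4 ]
[[ 2.0e-04  2.2e-03 -1.0e+00]
 [ 1.0e+00  2.0e-04  2.0e-04]
 [ 2.0e-04 -1.0e+00 -2.2e-03]]
travel shares total [-0.045 -1.049 -0.014]
```

View pics/e2.png

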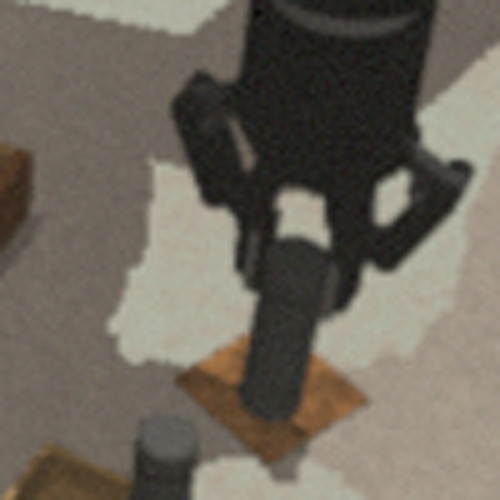

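>>> carry_out(
  targets=[
    {"travel": [0,-0.3,0],"dr": [0,0,0],"grip": -1},
    {"travel": [0,-0.5,0],"dr": [0,0,0],"grip": -1},
    {"travel": [0,-0.6,0],"dr": [0,0,0],"grip": -1},
    {"travel": [-0.4,0,0.1],"dr": [0,0,0],"grip": -1},
    {"travel": [-0.7,0,0.1],"dr": [0,0,0],"grip": -1},
    {"travel": [-0.7,0,0.1],"dr": [0,0,0],"grip": -1},
    {"travel": [-0.7,0,0.1],"dr": [0,0,0],"grip": -1},
    {"travel": [-0.7,0,0.1],"dr": [0,0,0],"grip": -1},
    {"travel": [-0.6,0,0.08],"dr": [0,0,0],"grip": -1},
    {"travel": [-0.3,0,0],"dr": [0,0,0],"grip": -1},
    {"travel": [0,0,0],"dr": [0,0,0],"grip": -1},
    {"travel": [0,0,0],"dr": [0,0,0],"grip": -1},
  ],
)

```text
clock: 5.72
tcp_pos: [0.4974, -0.0281, 0.1462]
tool_rot: [0.5, 0.5, -0.5, -0.5]
wrist_force: [0.5, -0.9, -0.9]
opening: 0.0299
```

```bash
python3 - <<'E'
from h import *
rel((.4985,-.029,.14))
a=frames("top",4);b=frames("scene",4);np.save("top_b.npy",a);np.save("scene_b.npy",b)
rel((.4985,-.029,.14))
o=np.hstack([cv2.resize(np.clip(i*1.5,0,255).astype("uint8"),(400,400),interpolation=cv2.INTER_CUBIC) for i in(a[190:270,300:380],b[130:210,280:360])])
cv2.imwrite("pics/e3.png",o)
E
```

```text
t 5.725 tcp [ 0.4974 -0.0281  0.1462] open 0.0299 F [ 0.5  -0.88 -0.87]
[[-4.e-04 -3.e-04 -1.e+00]
 [ 1.e+00  4.e-04 -4.e-04]
 [ 4.e-04 -1.e+00  3.e-04]]
travel shares total [-0.018  0.124 -0.023]
t 6.125 tcp [ 0.4975 -0.0284  0.1463] open 0.0294 F [ 0.01  0.58 -0.74]
[[-5.e-04 -1.e-04 -1.e+00]
 [ 1.e+00  0.e+00 -5.e-04]
 [ 0.e+00 -1.e+00  1.e-04]]
travel shares total [-0.011  0.126 -0.021]
```

View pics/e3.png

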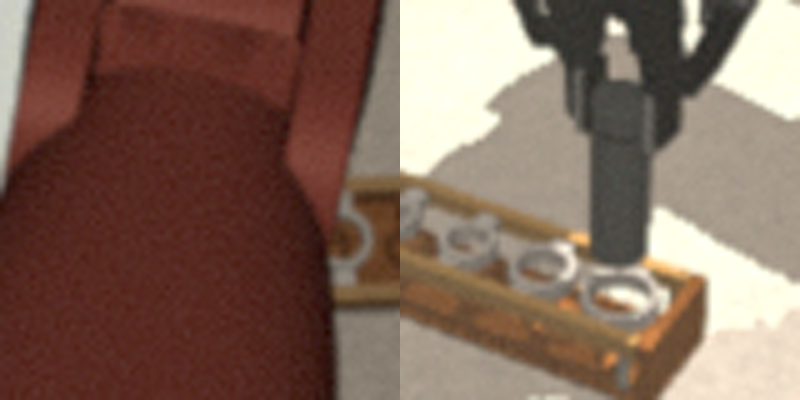

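```bash
cat >> fit.py <<'E'
def tubefit(n,img,p0,zf,r=.0155,h=.05,full=False):
    g=img.mean(2)
    C=-cam(n)[0]["R"].T@cam(n)[0]["t"]
    def pts(p,d):
        v=C[:2]-np.array(p[:2]);a0=np.arctan2(v[1],v[0])
        a=np.linspace(-1.45,1.45,60)+a0
        arc=np.c_[p[0]+(r)*np.cos(a),p[1]+(r)*np.sin(a),np.full(60,zf)]
        q=proj(n,arc); c=proj(n,[[p[0],p[1],zf+.01]])
        e=q-proj(n,[[p[0],p[1],zf]]); q=q+d*e/np.linalg.norm(e,axis=1)[:,None]
        S=[q]
        for s in(-1,1):
            aa=a0+s*1.5
            l=proj(n,np.c_[np.full(40,p[0]+r*np.cos(aa)),np.full(40,p[1]+r*np.sin(aa)),zf+np.linspace(.002,h,40)])
            t=l[-1]-l[0];nn=np.array([-t[1],t[0]])/np.linalg.norm(t)
            if nn@(l[0]-c[0])<0: nn=-nn
            S.append(l+d*nn)
        return np.vstack(S)
    def cost(p): return sum(samp(g,pts(p,-d)).mean()-samp(g,pts(p,d)).mean() for d in(.7,1.3))
    p0=np.array(p0)
    R=minimize(cost,p0,method="Nelder-Mead",options=dict(initial_simplex=p0+np.array([[0,0],[.004,0],[0,.004]]),xatol=1e-5,fatol=1e-3))
    return R.x,R.fun,pts(R.x,0)
E
python3 - <<'E'
from fit import *
a=np.load("scene_avg.npy");b=np.load("scene_b.npy")
for r in(.013,.0145,.0155):
  for d in(0,.003,-.003):
    A=tubefit("scene",a,(.528+d,.176+d),.004,r);B=tubefit("scene",b,(.498+d,-.028+d),.0728,r)
    print(r,A[0].round(4),round(A[1],1),B[0].round(4),round(B[1],1))
E
```

```text
0.013 [0.5294 0.1759] -56.9 [ 0.4981 -0.0276] -90.3
0.013 [0.5294 0.1758] -56.9 [ 0.4984 -0.0275] -90.3
0.013 [0.5293 0.1758] -56.9 [ 0.4983 -0.0275] -90.3
0.0145 [0.527 0.175] -74.7 [ 0.4968 -0.029 ] -106.2
0.0145 [0.5269 0.1749] -74.6 [ 0.4968 -0.029 ] -106.2
0.0145 [0.5266 0.1748] -74.6 [ 0.4968 -0.0289] -106.2
0.0155 [0.5249 0.1742] -79.6 [ 0.4958 -0.0299] -109.7
0.0155 [0.5249 0.1743] -79.6 [ 0.4957 -0.03  ] -109.7
0.0155 [0.5248 0.1743] -79.6 [ 0.4957 -0.0299] -109.7
```

```bash
python3 - <<'E'
from fit import *
a=np.load("top_avg.npy"); g=a.mean(2)
# silhouette of whole cylinder in top: hull of top+bottom circles, inside/outside contrast
def cost(p,r=.0155,n="top"):
    s=0
    def hull(d):
        P=np.vstack([proj(n,circ(p,r+d,.104)),proj(n,circ(p,r+d,.004))]).astype(np.float32)
        H=cv2.convexHull(P)[:,0]; H=np.vstack([H,H[:1]]); 
        L=np.r_[0,np.cumsum(np.linalg.norm(np.diff(H,axis=0),axis=1))];t=np.linspace(0,L[-1],120)
        return np.c_[np.interp(t,L,H[:,0]),np.interp(t,L,H[:,1])]
    return sum(samp(g,hull(-d)).mean()-samp(g,hull(d)).mean() for d in(.002,.003))
def cost2(p,r=.0155):
    s=0
    d=samp(g,np.vstack([proj("top",circ(p,r*k,.104)) for k in(.3,.6,.85)])).mean()
    v=samp(g,np.vstack([proj("top",circ(p,r*k,.104)) for k in(1.15,1.25)]))
    return -np.abs(v-d).mean()
for c in(cost,cost2):
  for dd in(0,.003,-.003):
    p0=np.array([.528+dd,.172+dd]);R=minimize(c,p0,method="Nelder-Mead",options=dict(initial_simplex=p0+np.array([[0,0],[.004,0],[0,.004]])));print(R.x.round(4),R.fun)
# both cams ring individually, free centres
for n,p in(("top",(.5008,-.1025,.031)),("scene",(.5006,-.1005,.031))):
    im=np.load(n+"_avg.npy")
    for k in range(4):
        c0=np.array(p[:2])+(1.5-k)*.048*np.array([-np.sin(p[2]),np.cos(p[2])])
        def cost3(c):
            b=im[...,0]
            s=-sum(samp(b,proj(n,circ(c,D[k]+d,.045))).mean() for d in(.001,.002,.003))+samp(b,proj(n,circ(c,D[k]+.0075,.045))).mean()*2
            return s+samp(b,proj(n,circ(c,D[k]*(.8 if n=="top" else .4),.045))).mean()
        R=minimize(cost3,c0,method="Nelder-Mead",options=dict(initial_simplex=c0+np.array([[0,0],[.004,0],[0,.004]])));print(n,k+1,c0.round(4),R.x.round(4))
E
```

```text
[0.5293 0.1732] -60.40850067138672
[0.5292 0.1732] -60.398319244384766
[0.5292 0.1732] -60.40617752075195
[0.5301 0.1731] -36.30690383911133
[0.5302 0.1727] -36.30173110961914
[0.5301 0.1728] -36.32663345336914
top 1 [ 0.4986 -0.0305] [ 0.4986 -0.0307]
top 2 [ 0.5001 -0.0785] [ 0.5    -0.0787]
top 3 [ 0.5015 -0.1265] [ 0.5016 -0.1266]
top 4 [ 0.503  -0.1745] [ 0.5031 -0.1746]
scene 1 [ 0.4984 -0.0285] [ 0.4991 -0.0285]
scene 2 [ 0.4999 -0.0765] [ 0.4997 -0.0767]
scene 3 [ 0.5013 -0.1245] [ 0.5006 -0.1252]
scene 4 [ 0.5028 -0.1725] [ 0.5028 -0.1719]
```

>>> carry_out(
  targets=[
    {"travel": [0.016,0.2,0],"dr": [0,0,0],"grip": -1},
    {"travel": [0,0.2,0],"dr": [0,0,0],"grip": -1},
    {"travel": [0,0.1,0],"dr": [0,0,0],"grip": -1},
    {"travel": [0,0.06,0],"dr": [0,0,0],"grip": -1},
    {"travel": [0,0.04,0],"dr": [0,0,0],"grip": -1},
    {"travel": [0,0,0],"dr": [0,0,0],"grip": -1},
  ],
)

```text
clock: 6.88
tcp_pos: [0.4975, -0.028, 0.1163]
tool_rot: [0.5, 0.5, -0.5, -0.5]
wrist_force: [0.4, -0.7, -1.0]
opening: 0.0302
```

```bash
cat > look.py <<'E'
from h import *
import sys
rel((.4985,-.029,.14)); print("torque",robot.read_state()["wrist_torque"].round(3))
b=robot.camera("scene")
print("F2",robot.read_state()["wrist_force"].round(2),robot.read_state()["wrist_torque"].round(3),"z",robot.read_state()["tcp_pos"][2].round(4))
cv2.imwrite(f"pics/{sys.argv[1]}.png",cv2.resize(np.clip(b[140:205,255:350].astype(float)*1.5,0,255).astype("uint8"),None,fx=7,fy=7,interpolation=cv2.INTER_CUBIC))
E
python3 look.py f1
```

```text
t 6.875 tcp [ 0.4975 -0.028   0.1163] open 0.0302 F [ 0.37 -0.71 -1.  ]
[[-0.e+00  1.e-04 -1.e+00]
 [ 1.e+00 -0.e+00 -0.e+00]
 [-0.e+00 -1.e+00 -1.e-04]]
travel shares total [-0.021 -0.474 -0.02 ]
torque [0.012 0.002 0.051]
F2 [-0.51 -0.07 -0.98] [ 0.001  0.008 -0.002] z 0.1164
```

View pics/f1.png

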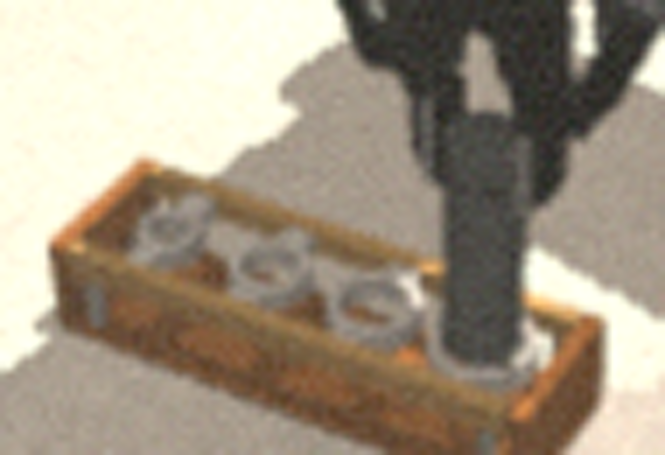

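>>> carry_out(
  targets=[
    {"travel": [0,0.04,0],"dr": [0,0,0],"grip": -1},
    {"travel": [0,0.04,0],"dr": [0,0,0],"grip": -1},
    {"travel": [0,0,0],"dr": [0,0,0],"grip": -1},
  ],
)

```text
clock: 7.3
tcp_pos: [0.4973, -0.0279, 0.1122]
tool_rot: [-0.5, -0.5, 0.5, 0.5]
wrist_force: [-0.2, -0.0, -0.5]
opening: 0.0304
```

```bash
python3 look.py f2
```

```text
t 7.3 tcp [ 0.4973 -0.0279  0.1122] open 0.0304 F [-0.17 -0.01 -0.47]
[[-0.e+00 -3.e-04 -1.e+00]
 [ 1.e+00  0.e+00 -0.e+00]
 [ 0.e+00 -1.e+00  3.e-04]]
travel shares total [-0.022 -0.557 -0.024]
torque [-0.03  -0.041 -0.011]
F2 [ 0.22 -0.43 -1.21] [-0.024 -0.01   0.021] z 0.1123
```

View pics/f2.png

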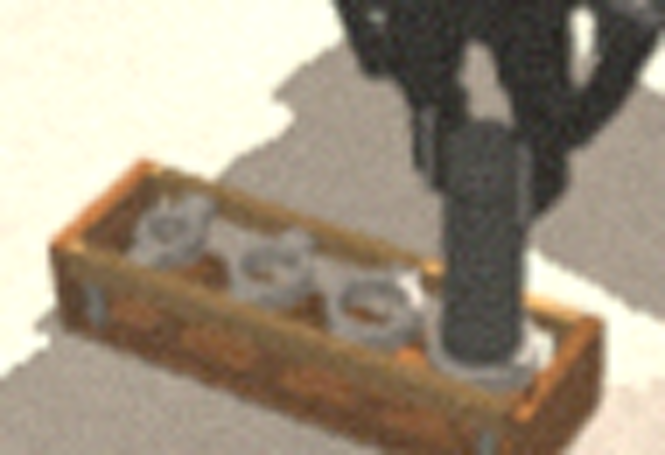

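>>> carry_out(
  targets=[
    {"travel": [0,0.05,0],"dr": [0,0,0],"grip": -1},
    {"travel": [0,0.05,0],"dr": [0,0,0],"grip": -1},
    {"travel": [0,0,0],"dr": [0,0,0],"grip": -1},
  ],
)

```text
clock: 7.72
tcp_pos: [0.4973, -0.0279, 0.1071]
tool_rot: [-0.5, -0.5, 0.5, 0.5]
wrist_force: [-0.9, 1.1, -0.7]
opening: 0.0304
```

>>> carry_out(
  targets=[
    {"travel": [0,0.06,0],"dr": [0,0,0],"grip": -1},
    {"travel": [0,0.06,0],"dr": [0,0,0],"grip": -1},
    {"travel": [0,0.08,0],"dr": [0,0,0],"grip": -1},
    {"travel": [0,0.06,0],"dr": [0,0,0],"grip": -1},
    {"travel": [0,0,0],"dr": [0,0,0],"grip": -1},
  ],
)

```text
clock: 8.35
tcp_pos: [0.4972, -0.0279, 0.094]
tool_rot: [-0.5, -0.5, 0.5, 0.5]
wrist_force: [-0.2, -0.6, -1.7]
opening: 0.0302
```

```bash
python3 look.py f3
```

```text
t 8.35 tcp [ 0.4972 -0.0279  0.094 ] open 0.0302 F [-0.23 -0.62 -1.72]
[[-0.e+00 -6.e-04 -1.e+00]
 [ 1.e+00  1.e-04 -0.e+00]
 [ 1.e-04 -1.e+00  6.e-04]]
travel shares total [-0.022 -0.92  -0.025]
torque [-0.001  0.015 -0.016]
F2 [-0.49 -0.05 -0.87] [-0.001  0.042  0.013] z 0.0942
```

View pics/f3.png

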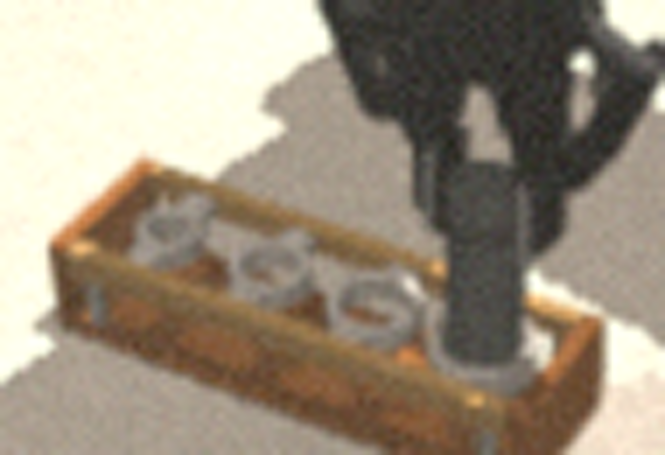

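>>> carry_out(
  targets=[
    {"travel": [0,-0.2,0],"dr": [0,0,0],"grip": -1},
    {"travel": [0,-0.3,0],"dr": [0,0,0],"grip": -1},
    {"travel": [0,-0.4,0],"dr": [0,0,0],"grip": -1},
    {"travel": [0,0,0],"dr": [0,0,0],"grip": -1},
    {"travel": [-0.3,0,-0.01],"dr": [0,0,0],"grip": -1},
    {"travel": [-0.4,0,-0.01],"dr": [0,0,0],"grip": -1},
    {"travel": [-0.26,0,-0.01],"dr": [0,0,0],"grip": -1},
    {"travel": [0,0.2,0],"dr": [0,0,0],"grip": -1},
    {"travel": [0,0.1,0],"dr": [0,0,0],"grip": -1},
    {"travel": [0,0.06,0],"dr": [0,0,0],"grip": -1},
    {"travel": [0,0,0],"dr": [0,0,0],"grip": -1},
  ],
)

```text
clock: 9.78
tcp_pos: [0.4987, -0.0755, 0.121]
tool_rot: [-0.5, -0.5, 0.5, 0.5]
wrist_force: [-0.8, 0.2, -2.6]
opening: 0.0302
```

```bash
python3 look.py f4
```

```text
t 9.775 tcp [ 0.4987 -0.0755  0.121 ] open 0.0302 F [-0.78  0.16 -2.63]
[[-6.e-04 -6.e-04 -1.e+00]
 [ 1.e+00  2.e-04 -6.e-04]
 [ 2.e-04 -1.e+00  6.e-04]]
travel shares total [ 0.93  -0.38   0.004]
torque [ 0.013 -0.011 -0.024]
F2 [-0.17  0.9  -0.92] [0.012 0.023 0.005] z 0.1213
```

View pics/f4.png

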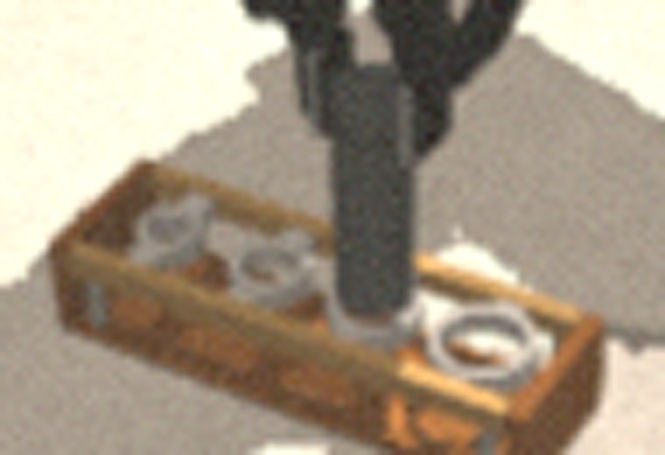

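>>> carry_out(
  targets=[
    {"travel": [0,0.03,0],"dr": [0,0,0],"grip": -1},
    {"travel": [0,0.03,0],"dr": [0,0,0],"grip": -1},
    {"travel": [0,0.03,0],"dr": [0,0,0],"grip": -1},
    {"travel": [0,0,0],"dr": [0,0,0],"grip": -1},
    {"travel": [0,0,0],"dr": [0,0,0],"grip": -1},
  ],
)

```text
clock: 10.45
tcp_pos: [0.4991, -0.076, 0.1169]
tool_rot: [0.5, 0.5, -0.5, -0.5]
wrist_force: [1.3, 0.4, 2.0]
opening: 0.03
```

>>> carry_out(
  targets=[
    {"travel": [0,0.03,0],"dr": [0,0,0],"grip": -1},
    {"travel": [0,0.03,0],"dr": [0,0,0],"grip": -1},
    {"travel": [0,0,0],"dr": [0,0,0],"grip": -1},
    {"travel": [0,0,0],"dr": [0,0,0],"grip": -1},
    {"travel": [0,0,0],"dr": [0,0,0],"grip": -1},
    {"travel": [0,0,0],"dr": [0,0,0],"grip": -1},
  ],
)

```text
clock: 11.2
tcp_pos: [0.499, -0.076, 0.1139]
tool_rot: [0.5, 0.5, -0.5, -0.5]
wrist_force: [-0.0, 0.0, 4.9]
opening: 0.0302
```

```bash
python3 look.py f5
```

```text
t 11.2 tcp [ 0.499  -0.076   0.1139] open 0.0302 F [-0.02  0.01  4.89]
[[-0.e+00  1.e-04 -1.e+00]
 [ 1.e+00 -1.e-04 -0.e+00]
 [-1.e-04 -1.e+00 -1.e-04]]
travel shares total [ 0.94  -0.523  0.01 ]
torque [0.046 0.044 0.027]
F2 [-0.74 -0.49  3.56] [ 0.042 -0.037 -0.022] z 0.1139
```

View pics/f5.png

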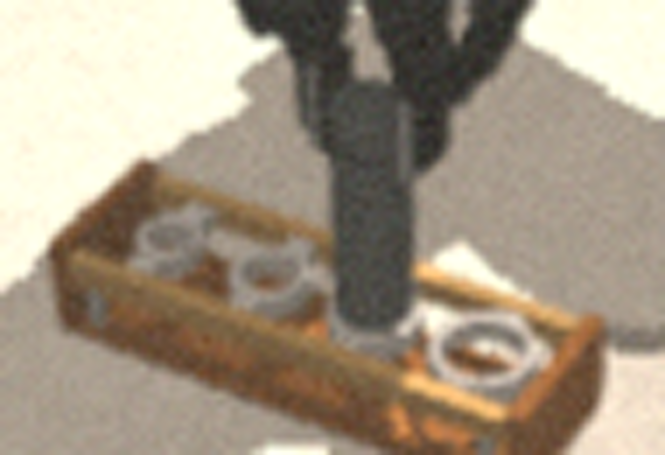

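>>> carry_out(
  targets=[
    {"travel": [0,-0.1,0],"dr": [0,0,0],"grip": -1},
    {"travel": [0,-0.2,0],"dr": [0,0,0],"grip": -1},
    {"travel": [0,-0.25,0],"dr": [0,0,0],"grip": -1},
    {"travel": [0,0,0],"dr": [0,0,0],"grip": -1},
    {"travel": [0,0,0],"dr": [0,0,0],"grip": -1},
    {"travel": [0.3,0,0.01],"dr": [0,0,0],"grip": -1},
    {"travel": [0.4,0,0.01],"dr": [0,0,0],"grip": -1},
    {"travel": [0.26,0,0.01],"dr": [0,0,0],"grip": -1},
    {"travel": [0,0.2,0],"dr": [0,0,0],"grip": -1},
    {"travel": [0,0.1,0],"dr": [0,0,0],"grip": -1},
    {"travel": [0,0.08,0],"dr": [0,0,0],"grip": -1},
    {"travel": [0,0,0],"dr": [0,0,0],"grip": -1},
  ],
)

```text
clock: 12.75
tcp_pos: [0.4972, -0.0283, 0.1219]
tool_rot: [-0.5, -0.5, 0.5, 0.5]
wrist_force: [-0.4, -0.1, -1.1]
opening: 0.0305
```

```bash
python3 look.py f6
```

```text
t 12.75 tcp [ 0.4972 -0.0283  0.1219] open 0.0305 F [-0.44 -0.1  -1.13]
[[ 6.e-04 -7.e-04 -1.e+00]
 [ 1.e+00  1.e-04  6.e-04]
 [ 1.e-04 -1.e+00  7.e-04]]
travel shares total [-0.014 -0.362 -0.025]
torque [-0.022 -0.05  -0.012]
F2 [-0.34  0.91 -1.3 ] [-0.005 -0.006  0.042] z 0.1221
```

View pics/f6.png

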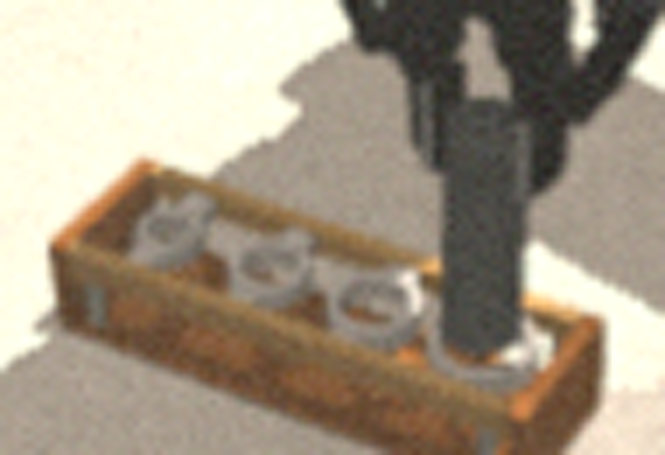

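>>> carry_out(
  targets=[
    {"travel": [0.006,0.05,0],"dr": [0,0,0],"grip": -1},
    {"travel": [0,0.05,0],"dr": [0,0,0],"grip": -1},
    {"travel": [0,0.05,0],"dr": [0,0,0],"grip": -1},
    {"travel": [0,0.05,0],"dr": [0,0,0],"grip": -1},
    {"travel": [0,0,0],"dr": [0,0,0],"grip": -1},
  ],
)

```text
clock: 13.42
tcp_pos: [0.4973, -0.0276, 0.1121]
tool_rot: [-0.5, -0.5, 0.5, 0.5]
wrist_force: [-0.9, -0.3, -0.9]
opening: 0.0302
```

>>> carry_out(
  targets=[
    {"travel": [0,0.06,0],"dr": [0,0,0],"grip": -1},
    {"travel": [0,0.08,0],"dr": [0,0,0],"grip": -1},
    {"travel": [0,0.1,0],"dr": [0,0,0],"grip": -1},
    {"travel": [0,0.1,0],"dr": [0,0,0],"grip": -1},
    {"travel": [0,0.1,0],"dr": [0,0,0],"grip": -1},
    {"travel": [0,0.08,0],"dr": [0,0,0],"grip": -1},
    {"travel": [0,0.04,0],"dr": [0,0,0],"grip": -1},
    {"travel": [0,0,0],"dr": [0,0,0],"grip": -1},
  ],
)

```text
clock: 14.42
tcp_pos: [0.4974, -0.0277, 0.0842]
tool_rot: [-0.5, -0.5, 0.5, 0.5]
wrist_force: [0.3, -0.7, 0.0]
opening: 0.03
```

>>> carry_out(
  targets=[
    {"travel": [0,0.03,0],"dr": [0,0,0],"grip": -1},
    {"travel": [0,0.03,0],"dr": [0,0,0],"grip": -1},
    {"travel": [0,0.01,0],"dr": [0,0,0],"grip": -1},
    {"travel": [0,0,0],"dr": [0,0,0],"grip": -1},
    {"travel": [0,0,0],"dr": [0,0,0],"grip": -1},
  ],
)

```text
clock: 15.05
tcp_pos: [0.4974, -0.0277, 0.0808]
tool_rot: [-0.5, -0.5, 0.5, 0.5]
wrist_force: [0.3, -0.7, -0.5]
opening: 0.0298
```

>>> carry_out(
  targets=[
    {"travel": [0,0.01,0],"dr": [0,0,0],"grip": -1},
    {"travel": [0,0.01,0],"dr": [0,0,0],"grip": -1},
    {"travel": [0,0,0],"dr": [0,0,0],"grip": -1},
    {"travel": [0,0,0],"dr": [0,0,0],"grip": -1},
  ],
)

```text
clock: 15.55
tcp_pos: [0.4974, -0.0277, 0.0798]
tool_rot: [0.5, 0.5, -0.5, -0.5]
wrist_force: [-0.6, -0.7, 0.2]
opening: 0.0307
```

>>> carry_out(
  targets=[
    {"travel": [0,0.01,0],"dr": [0,0,0],"grip": -1},
    {"travel": [0,0.01,0],"dr": [0,0,0],"grip": -1},
    {"travel": [0,0,0],"dr": [0,0,0],"grip": -1},
    {"travel": [0,0,0],"dr": [0,0,0],"grip": -1},
  ],
)

```text
clock: 16.05
tcp_pos: [0.4981, -0.0278, 0.0795]
tool_rot: [0.5, 0.5, -0.5, -0.5]
wrist_force: [-2.1, -1.4, 7.7]
opening: 0.0301
```

>>> carry_out(
  targets=[
    {"travel": [0,-0.014,0],"dr": [0,0,0],"grip": -1},
    {"travel": [0,0,0],"dr": [0,0,0],"grip": -1},
    {"travel": [0,0,0],"dr": [0,0,0],"grip": -0.2},
    {"travel": [0,0,0],"dr": [0,0,0],"grip": 0.1},
    {"travel": [0,0,0],"dr": [0,0,0],"grip": 0.5},
    {"travel": [0,0,0],"dr": [0,0,0],"grip": 0.8},
    {"travel": [0,0,0],"dr": [0,0,0],"grip": 0.8},
  ],
)

```text
clock: 16.92
tcp_pos: [0.4974, -0.0276, 0.0795]
tool_rot: [-0.5, -0.5, 0.5, 0.5]
wrist_force: [-0.2, 0.0, -0.2]
opening: 0.077
```

```bash
python3 look.py f7
```

```text
t 16.925 tcp [ 0.4974 -0.0276  0.0795] open 0.077 F [-0.17  0.03 -0.21]
[[-1.e-04 -1.e-04 -1.e+00]
 [ 1.e+00  0.e+00 -1.e-04]
 [ 0.e+00 -1.e+00  1.e-04]]
travel shares total [-0.028 -1.211 -0.021]
torque [ 0.042 -0.042  0.008]
F2 [ 0.52  0.23 -0.23] [-0.011 -0.025  0.013] z 0.0795
```

View pics/f7.png

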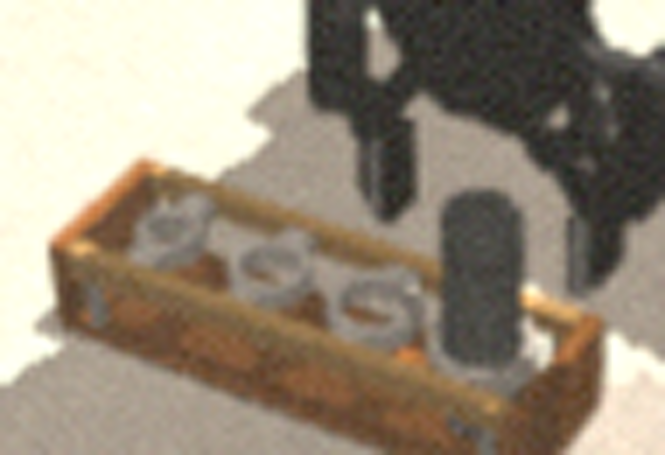

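The tube stands upright in ring 1 with its top at about (483,200) in the crop, and both fingers are clear of it. I'll retreat straight up.

>>> carry_out(
  targets=[
    {"travel": [0,-0.3,0],"dr": [0,0,0],"grip": 0.8},
    {"travel": [0,-0.6,0],"dr": [0,0,0],"grip": 0.8},
    {"travel": [0,-0.9,0],"dr": [0,0,0],"grip": 0.8},
    {"travel": [0,-0.9,0],"dr": [0,0,0],"grip": 0.8},
    {"travel": [0.6,0,0.6],"dr": [0,0,0],"grip": 0.8},
    {"travel": [0.7,0,0.7],"dr": [0,0,0],"grip": 0.8},
    {"travel": [0.7,0,0.7],"dr": [0,0,0],"grip": 0.8},
    {"travel": [0.7,0,0.7],"dr": [0,0,0],"grip": 0.8},
    {"travel": [0.7,0,0],"dr": [0,0,0],"grip": 0.8},
    {"travel": [0.7,0,0],"dr": [0,0,0],"grip": 0.8},
    {"travel": [0,0,0],"dr": [0,0,0],"grip": 0.8},
    {"travel": [0,0,0],"dr": [0,0,0],"grip": 0.8},
  ],
)

```text
clock: 18.48
tcp_pos: [0.3624, 0.1771, 0.215]
tool_rot: [0.5, 0.5, -0.5, -0.5]
wrist_force: [0.4, -0.8, 0.2]
opening: 0.0766
```

```bash
python3 - <<'E'
from fit import *
rel((.4,.1,.2))
a=frames("top",4);b=frames("scene",4);np.save("top_c.npy",a);np.save("scene_c.npy",b)
A=tubefit("scene",b,(.498,-.028),.045,h=.04);print("scene tube silhouette at z .045",A[0])
print("ring", ringfit("scene",b,(.5006,-.1005,.031))[0])
o=np.hstack([cv2.resize(np.clip(i*1.5,0,255).astype("uint8"),(400,400),interpolation=cv2.INTER_CUBIC) for i in(a[150:270,200:320],b[140:220,275:355])])
o=np.hstack([cv2.resize(np.clip(a[140:270,190:420]*1.5,0,255).astype("uint8"),None,fx=1.75,fy=1.75,interpolation=cv2.INTER_CUBIC),cv2.resize(np.clip(b[140:205,275:340]*1.5,0,255).astype("uint8"),(227,227),interpolation=cv2.INTER_CUBIC)]) if False else o
cv2.imwrite("pics/g.png",o)
cv2.imwrite("pics/g2.png",cv2.resize(np.clip(a[140:270,190:420]*1.5,0,255).astype("uint8"),None,fx=3.4,fy=3.4,interpolation=cv2.INTER_CUBIC))
E
```

```text
t 18.475 tcp [0.3624 0.1771 0.215 ] open 0.0766 F [ 0.4  -0.77  0.17]
[[-6.e-04  4.e-04 -1.e+00]
 [ 1.e+00 -2.e-04 -6.e-04]
 [-2.e-04 -1.e+00 -4.e-04]]
travel shares total [-1.543  0.301 -0.752]
scene tube silhouette at z .045 [ 0.49845946 -0.02887838]
ring [ 0.50094319 -0.10046321  0.01882761]
```

View pics/g.png

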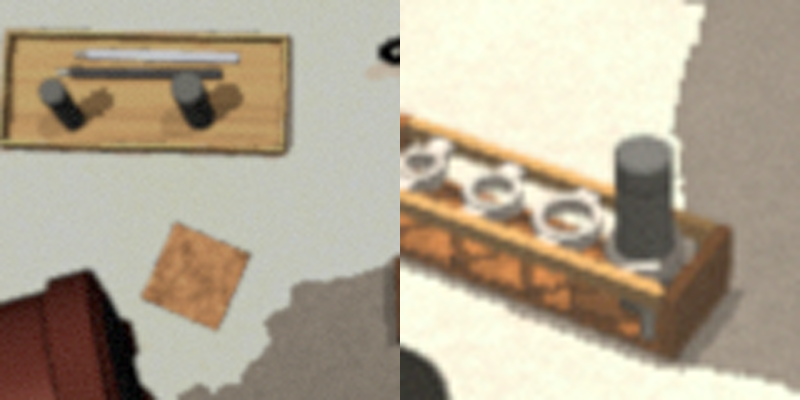

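View pics/g2.png

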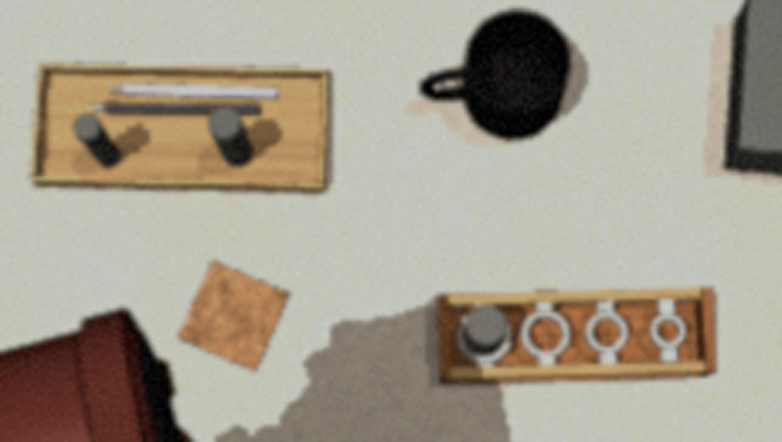

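The tube stands upright in ring 1, at (486,328) in the top crop. The mat is empty, and the tray tubes, pens and mug have not moved. The arm is clear, so I'll hand in.

```bash
python3 -c "
from rig import robot
print(robot.hand_in())"
```

```text
the job is handed in; nothing more can be done
None
```

I sized the tube from the mat: it fits ring 1, the largest. It is now standing released on the rack's base in that ring, and I handed the job in at about 19 s of the 48 s allowed.

- **Ring 1:** the tube went down until its foot was about 25 mm below the mouth, with no contact force, then came up again. The gripper opening read 30 mm, which matches the 31 mm tube.
- **Ring 2:** this ring stopped the tube. I rested it there for over half a second with a push of about 5 N and saw the sprung bar give a few millimetres.
- **Setting down:** the foot met the base at the expected height, within about 0.5 mm. The wrist briefly read about 8 N there, before I eased off and released. I took that as contact with the base, not the ring bar.

**Last checks:** the pictures show the tube upright in ring 1, the mat empty, and the spare tubes, pens and mug where they were. I did not re-measure the infuser, timer or cash box at the end, but the arm did not go near them.

**What disagreed:** the two cameras differed by 2–4 mm in y. I corrected for that using the gripped tube. In the last scene picture, my tube fit and the ring position fitted earlier agree to about 0.5 mm. The ring bar's angle came out smaller in that picture, 0.019 rad against 0.031 earlier. I think that is because the tube was covering part of ring 1.

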